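# Set up the can scale: power, kilograms, tare

## Task

Get the bench scale ready to weigh flattened cans into the empty tray that already stands on it: with a light fingertip push, rock the power switch on, then rock the unit switch next to it over to kilograms, then tap the wide tare key so that the tray counts as zero. Work in that order and press gently; do not press the two round keys, keep off the platter and the tray, and leave the cans, the bottle, the funnel and the brush where they are.

Things in the scene. Friction and masses are not known exactly. Their poses are not given: they have to be found in the camera images.
- scale: White bench scale, 300 x 300 mm, fixed on four feet, sloping control panel along its near side, platter behind. Origin: middle of its underside, on the cart top. x points away from the operator (from panel to platter), y to the operator's left as the robot faces it, z up
- panel_mid (a point): Middle of the panel: 105 mm deep, rising away from the operator by 0.14 rad, 45 mm above the cart at the front, 60 mm at the back; rubber-seated, gives 1 mm per 5 N, 4 mm at most. Five black controls in a row along y, 115 mm before the scale's origin, 54 mm apart, from the left: power rocker, unit rocker, round zero key, wide tare key, round print key. Flush display behind
- power_spot (a point): Spot to push on the power switch, the leftmost rocker: on its far half, 14 mm from the pivot, 3 mm short of the far end; moves with it. Rocker: V-shaped, 34 mm along the scale's x (two halves of 17), 24 mm wide, pivot along y 5.5 mm above the panel. Off: far half raised. Pushing its end down about 6 mm, against 2 to 4 N, rocks it on; it stays as left
- power (a joint): Power rocker angle: 0 = off (far end raised), 0.35 rad = on (far end fully down)
- unit_spot (a point): The same spot on the unit switch, the second rocker from the left, of the same size and feel; far end raised = pounds, far end pushed down = kilograms
- unit (a joint): Unit rocker angle: 0 = pounds (far end raised), 0.35 rad = kilograms (far end fully down)
- tare_top (a point): Middle of the top face of the tare key, the wide rectangular key between the two round ones, fourth from the left: 30 mm along the scale's y, 22 mm deep, standing 10 mm out of the panel. Sprung: travels 5 mm straight into the panel, about 1 N to start and 3.5 N at the bottom, and comes back up when let go
- tare (a joint): Tare key travel: 0 = up, 0.005 m = fully down
- zero (a joint): Travel of the round key (18 mm across, 10 mm tall) in the middle of the row, 0 = up, 0.005 m = fully down; not to be pressed
- print (a joint): Travel of the round key (18 mm across, 10 mm tall) at the right end of the row, 0 = up, 0.005 m = fully down; not to be pressed
- platter: Steel weighing platter of the scale, 185 mm deep, 260 mm wide, 12 mm thick, top 82 mm above the cart; near edge 73 mm behind the row of controls. Origin: middle of its underside
- tray: Empty open aluminium tray standing loose on the platter, 150 x 210 mm, 35 mm high (rim about 117 mm above the cart). Origin: middle of its underside
- can_a: Flattened gold can, a crumpled disc 68 mm across and 24 mm thick, loose, lying in front of the scale. Origin: middle of its underside
- can_b: A second flattened gold can of the same size, loose, lying to the right of the scale. Origin: middle of its underside
- bottle: Empty green glass bottle with a cap, 62 mm across, 190 mm tall, standing loose to the right of the scale. Origin: middle of its underside
- funnel: Black plastic funnel standing loose on its wide mouth to the left of the scale, 110 mm across, 105 mm tall. Origin: middle of its mouth, on the cart
- brush: Flat brush with a wooden handle, 200 mm long, 20 mm high, lying loose on the cart at the far left of the work. Origin: about the middle of its length, on the cart; x points along it to the bristles

How it is judged:
By the outcome, as a careful person would: the job done as asked, in the order asked, and still so for the second after the job is handed in, with the robot touching nothing.
It also fails if it takes over 40 s, if anything falls off the work surface, if the arm or the gripper's body presses on something with over 40 N, if the wrist force passes 120 N, or if a joint passes its speed limit or range.

## Robot

A 7-joint arm with a two-finger parallel gripper is mounted at the origin on the work surface. World frame = base frame: x ahead of the robot, y to its left, z up, the work surface at z = 0. Lengths are in mm, angles in rad, forces in N, time in s.
With the tool pointing down it reaches from about 400 to 875 mm from the base axis. Payload 6.5 kg.
Tool frame: the origin (TCP) lies midway between the tips of the shut fingers; the grasp point (between the pads) lies 19 mm behind it (arm.grasp_offset is the distance from the TCP to the grasp point, in mm); z points along the fingers, x is the direction in which the jaws open and shut, and the axes are right-handed (so a half turn about z gives the same grasp; the last joint's range is limited). The gripper opens to 88 mm and grips with 3 to 60 N. Pads are 18 mm wide; open, the fingers measure 123 mm over their backs; the gripper's body (75 mm by 187 mm) begins 45 mm behind the grasp point.
Start: joints at [-1.225, 0.536, -0.004, 1.538, 0.003, 1.067, -0.071], TCP at [260.164, 595.655, 206.316] pointing down, gripper open.
Joint ranges: [-2.7, 2.7], [-0.37, 2.16], [-1.27, 1.26], [0.24, 2.4], [-1.31, 4.45], [0.19, 1.91], [-2.76, 2.76]. Speed limits (rad/s): [2.39, 2.39, 3.14, 3.14, 3.14, 3.14, 3.14].

## Interface

Orientations are given as a unit quaternion [x, y, z, w].
In Python, from cell import arm gives the robot as it stands.
- The arm moves only by the tool arm_command, never from a script. Its argument "increments" is a list of rows, each a list of 2 entries, a list of its own where there are three numbers: the shift along the tool's x, y, z in cm, then the turn, a rotation vector about the tool's x, y, z in degrees. In form: [[[x, y, z], [ax, ay, az]], ...]. A call has 1 to 8 rows; each row shifts and turns the pose as measured when the row begins, along the tool's axes as they then stand; what a row does not reach is not made up. A row lasts 1/12 s, in which the tool goes at most 41.7 mm and 7.16 degrees, less where a joint would pass 70% of its speed; a pose out of reach is approached as far as the arm can. A call with a gripper value outside its range is refused whole. "gripper" is the opening, from 0 (shut) to 1 (fully open), set as the call begins (left out, the last holds). The fingers move at their own pace and stop on an object; "force" is the grip in N (left out, the last holds). Time passes only in rows, so rows that do not move let the fingers close. It gives the time, the measured TCP pose, the force and the opening at its end, in the units of the state.
- arm.get_obs(): the state, without advancing time (a new reading comes with each control period).
- arm.capture(name): name is "scene" or "top" or "wrist"; returns a dict with "image" (480x640x3 uint8, blue, green, red), "depth" (480x640 float32, mm along the optical axis (not along the pixel's ray), 0 where there is no reading), "fx", "fy", "cx", "cy" (pixels), "world_from_camera" (4x4, takes a point from camera to world coordinates). Camera axes: x right, y up, looking along -z (the intrinsics and any distortion apply to the point x, -y, -z); pixel columns grow to the right and rows downward; lengths in mm; the calibration is good to about 2 mm. A picture is of the moment at which its call begins.
- arm.sign_off(): hands the job in, once; it reports no verdict.
The state is a dict: "t": time; "joint_pos": joint angles; "joint_vel": joint speeds; "effort": joint torques, N m; "tool_pos": TCP position; "tcp_rot": TCP orientation; "force": force on the tool from outside, world axes, zero at the start; "moment": the same for the moment, N m; "opening": opening from 0.0 (shut) to 1.0 (fully open).
Only numpy, scipy, OpenCV 4.12 (cv2) and the standard library are available. Lean on these libraries where they do the work, as an engineer would, in place of code of your own. Each camera call takes 0.05 s, during which the arm holds its last target.

## Working session

There is one attempt and no reset: what is moved stays moved. The work goes in short steps, Python scripts to look and compute and a tool call to move; the robot and the scene stay as the last step left them, time stands still between calls to the robot, and variables do not carry over. Pictures are saved under pics/ and viewed, and the job is handed in when it is done.

Besides the shell and the picture viewer there is one more tool, called after "Emit:" as name(argument=value, ...) on one line, values as JSON. arm_command: Moves the arm, as the interface text tells. Its arguments: {"type":"object","properties":{"increments":{"type":"array"},"gripper":{"type":"number"},"force":{"type":"number"}},"required":["increments"]}

```bash
ls; mkdir -p pics
python3 - <<'E'
from cell import arm
import cv2,numpy as np
o=arm.get_obs();print(o)
for n in("scene","top","wrist"):
    c=arm.capture(n);cv2.imwrite(f"pics/{n}0.png",c["image"]);np.savez(f"{n}0.npz",**c)
    print(n,c["fx"],c["fy"],c["cx"],c["cy"],c["world_from_camera"].round(3).tolist(),[k for k in c])
E
```

```text
pics
{'t': 0.0, 'joint_pos': array([-1.22520857,  0.53715671, -0.00444291,  1.53886064,  0.00258019,
        1.06733726, -0.07120959]), 'joint_vel': array([-8.85370329e-06,  6.42174759e-04, -8.45057330e-04, -1.10315692e-03,
       -1.14913464e-03, -1.65918451e-03, -4.93826099e-04]), 'effort': array([ 8.51072173e-05, -5.70981932e+01,  9.90671553e-01, -2.51605332e+01,
       -5.62776870e-02,  1.79201004e-02,  1.61620378e-04]), 'tool_pos': array([259.90038805, 595.03387541, 205.45009883]), 'tcp_rot': array([ 8.36718436e-01,  5.47632621e-01, -7.03356766e-04,  5.25739110e-04]), 'force': array([0.14406692, 0.05593634, 0.30720764]), 'moment': array([-0.02764684, -0.00517203,  0.00750985]), 'opening': 0.9997529389339265}
scene 454.8476524884772 454.8476524884772 322.5763055925865 247.30667702889895 [[0.304, -0.788, 0.535, 1179.204], [0.953, 0.26, -0.158, -96.441], [-0.014, 0.558, 0.83, 1013.313], [0.0, 0.0, 0.0, 1.0]] ['image', 'depth', 'fx', 'fy', 'cx', 'cy', 'world_from_camera']
top 624.825702204462 624.825702204462 308.68149568237925 241.58284941774053 [[0.001, 0.982, -0.189, 295.178], [-1.0, 0.001, -0.002, 85.639], [-0.002, 0.189, 0.982, 1588.594], [0.0, 0.0, 0.0, 1.0]] ['image', 'depth', 'fx', 'fy', 'cx', 'cy', 'world_from_camera']
wrist 422.4477872000612 422.4477872000612 317.1046786242741 238.4829492021862 [[0.399, -0.883, -0.246, 196.829], [0.917, 0.384, 0.109, 622.849], [-0.002, -0.269, 0.963, 383.212], [0.0, 0.0, 0.0, 1.0]] ['image', 'depth', 'fx', 'fy', 'cx', 'cy', 'world_from_camera']
```

View pics/top0.png

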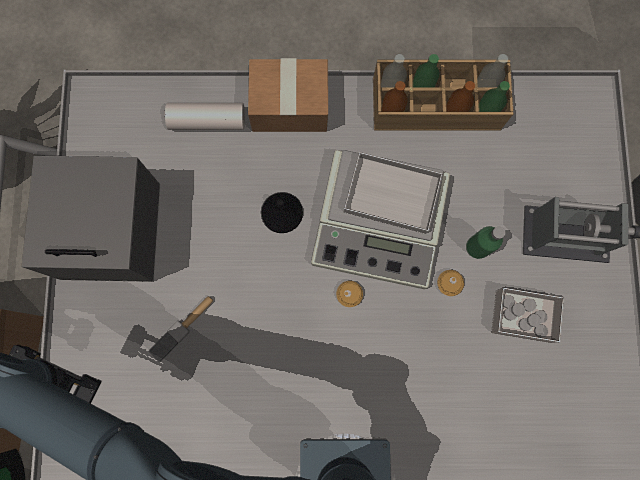

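View pics/scene0.png

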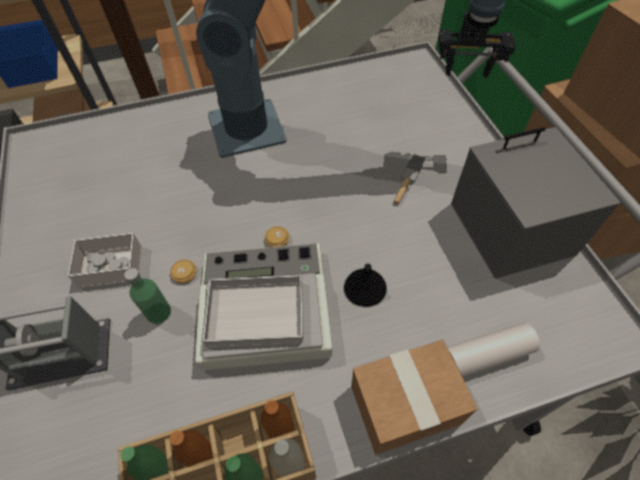

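View pics/wrist0.png

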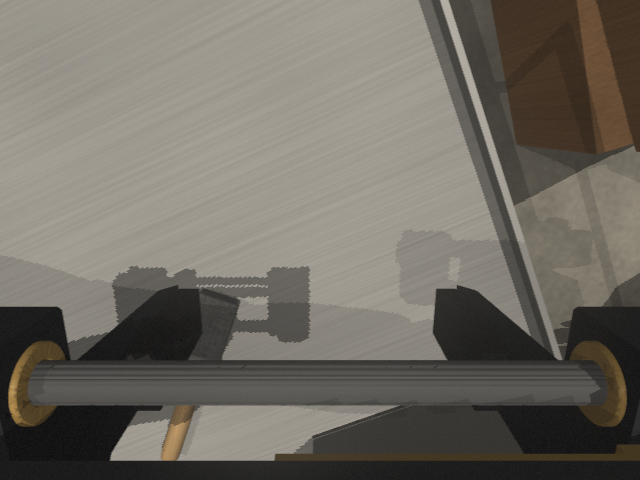

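The top view shows the scale with its row of controls: power at about (330,253), unit (351,257), zero (372,262), tare (393,267) and print (415,271). The gripper is at the left, clear of everything. I'll measure the row.

```bash
cat > h.py <<'E'
import numpy as np,cv2
def ray(c,u,v):
    T=np.array(c["world_from_camera"]);d=np.array([(u-c["cx"])/c["fx"],-(v-c["cy"])/c["fy"],-1.])
    return T[:3,3],T[:3,:3]@d
def onz(c,u,v,z):
    o,d=ray(c,u,v);return o+d*(z-o[2])/d[2]
def dep(c,u,v):
    o,d=ray(c,u,v);return o+d*float(c["depth"][int(round(v)),int(round(u))])
E
python3 - <<'E'
from h import *
c=np.load("top0.npz");im=c["image"]
x0,y0,x1,y1=300,140,470,300
cv2.imwrite("pics/top_crop.png",cv2.resize(im[y0:y1,x0:x1],None,fx=4.6,fy=3.7,interpolation=cv2.INTER_CUBIC)) 
g=im.max(2);m=(g<60).astype(np.uint8)
n,l,s,ce=cv2.connectedComponentsWithStats(m[230:290,310:440])
P=[]
for i in range(1,n):
    if s[i,4]>30:
        u,v=ce[i]+[310,230];p=onz(c,u,v,58);print((u,v),s[i],p.round(1),dep(c,u,v).round(1))
E
```

```text
(np.float64(387.8333333333333), np.float64(244.95833333333334)) [ 54   5  49  21 192] [ 581.8 -108.7   58. ] [ 582.1 -108.9   56.5]
(np.float64(329.6050955414013), np.float64(252.5859872611465)) [ 13  15  15  17 157] [562.3  36.5  58. ] [563.   36.3  54. ]
(np.float64(350.87179487179486), np.float64(256.8205128205128)) [ 35  19  14  17 156] [551.7 -16.3  58. ] [551.5 -16.2  59.1]
(np.float64(371.9622641509434), np.float64(261.5660377358491)) [58 28  9  8 53] [539.9 -68.4  58. ] [539.6 -68.3  59.5]
(np.float64(393.3828125), np.float64(265.9765625)) [ 77  30  15  12 128] [ 528.9 -121.2   58. ] [ 528.9 -121.3   57.9]
(np.float64(414.83636363636367), np.float64(270.45454545454544)) [101  37   9   8  55] [ 517.7 -174.    58. ] [ 518.  -174.3   56.4]
```

View pics/top_crop.png

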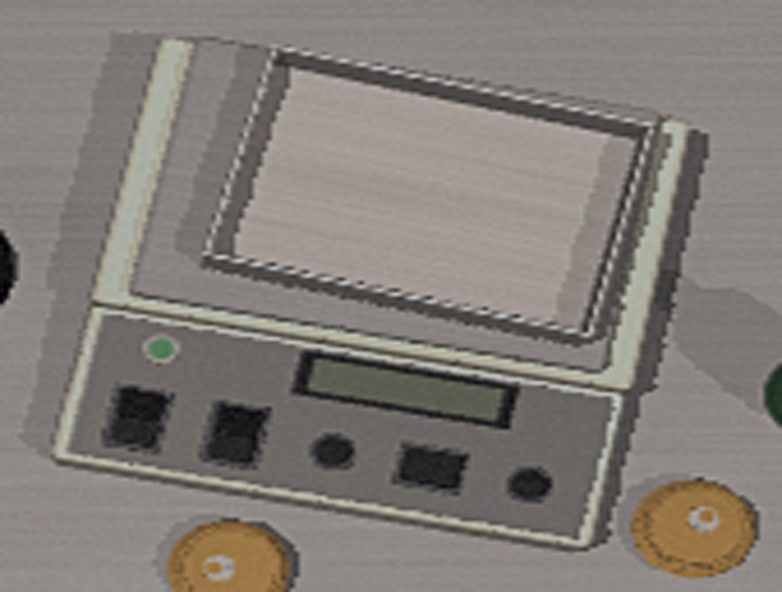

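Emit:
arm_command(increments=[[[-2.6,3.0,0],[0,0,0]],[[-2.6,3.0,0],[0,0,0]],[[-2.6,3.0,0],[0,0,0]],[[-2.6,3.0,0],[0,0,0]],[[-2.6,3.0,0],[0,0,0]],[[-2.6,3.0,0],[0,0,0]],[[-2.6,3.0,0],[0,0,0]],[[-2.6,3.0,0],[0,0,0]]], gripper=0, force=10)

```text
t: 0.82
tool_pos: [394.2, 306.1, 201.6]
tcp_rot: [0.832, 0.555, -0.002, -0.002]
force: [1.2, 0.3, -0.2]
opening: 0.419
```

Emit:
arm_command(increments=[[[-2.6,3.0,0],[0,0,0]],[[-2.6,3.0,0],[0,0,0]],[[-2.6,3.0,0],[0,0,0]],[[-2.6,3.0,0],[0,0,0]],[[-2.6,3.0,0],[0,0,0]],[[-2.6,3.0,0],[0,0,0]],[[-2.6,3.0,0],[0,0,0]],[[-2.6,3.0,0],[0,0,0]]])

```text
t: 1.48
tool_pos: [539.2, 6.2, 200.5]
tcp_rot: [0.831, 0.556, -0.002, -0.003]
force: [1.4, 1.3, -0.5]
opening: 0.004
```

Emit:
arm_command(increments=[[[-2.0,2.0,0],[0,0,-6]],[[-0.8,1.0,0],[0,0,-5]],[[0,0,0],[0,0,0]],[[0,0,0],[0,0,0]]])

```text
t: 1.82
tool_pos: [559.5, -44.2, 199.7]
tcp_rot: [0.777, 0.629, -0.003, -0.001]
force: [0.6, 0.5, -0.2]
opening: 0.008
```

Run:
```python
from cell import arm
import cv2,numpy as np
c=arm.capture("wrist");cv2.imwrite("pics/w1.png",c["image"]);np.savez("w1.npz",**c)
o=arm.get_obs();print(o["t"],o["tool_pos"],o["tcp_rot"],o["force"],o["opening"])
```

```text
1.8667 [559.39109997 -43.82350715 199.68598327] [ 7.77068220e-01  6.29409567e-01 -2.84230974e-03 -7.07569562e-04] [-0.32662733 -0.09067887  0.37291507] 0.00570189421913294
```

View pics/w1.png

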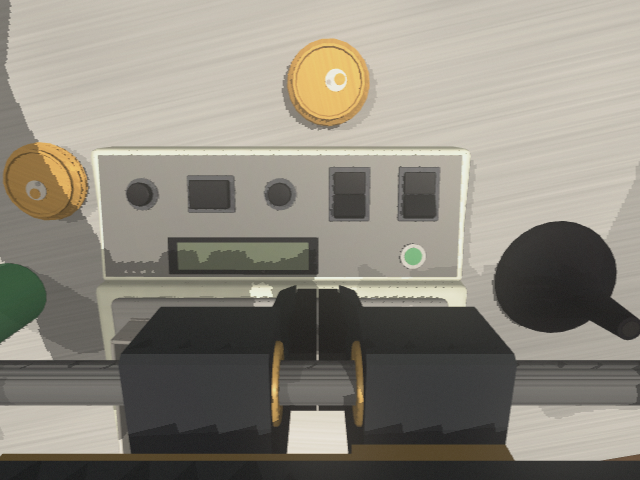

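In the wrist view, operator side up, the rockers are at about (418,194) for power and (350,194) for unit. The keys are zero (280,194), tare (211,194) and print (140,194), with the shut fingertips at (318,290). Next come the heights and positions.

Run:
```python
from h import *
c=np.load("w1.npz");im=c["image"];g=im.max(2)
m=(g<75).astype(np.uint8);n,l,s,ce=cv2.connectedComponentsWithStats(m[155:232,110:460])
for i in range(1,n):
    if s[i,4]>200:
        u,v=ce[i]+[110,155];print((round(u,1),round(v,1)),s[i]+[110,155,0,0,0],onz(c,u,v,58).round(1),dep(c,u,v).round(1))
for name,u in(("power",418),("unit",350)):
    for v in range(160,232,4):
        p=dep(c,u,v);print(name,v,p.round(1),g[v,u])
```

```text
(np.float64(418.2), np.float64(205.3)) [403 176  33  42 765] [568.7  32.6  58. ] [568.6  32.5  58.6]
(np.float64(209.0), np.float64(195.5)) [ 189  180   41   29 1004] [ 528.2 -122.6   58. ] [ 528.2 -122.5   58.3]
(np.float64(139.2), np.float64(194.3)) [127 183  26  24 461] [ 516.3 -174.5   58. ] [ 516.2 -173.7   59.7]
(np.float64(278.1), np.float64(197.0)) [268 183  23  23 228] [540.3 -71.2  58. ] [540.  -70.9  59.9]
(np.float64(348.5), np.float64(204.8)) [333 186  32  32 786] [557.3 -19.6  58. ] [557.3 -19.6  58.3]
power 160 [536.2  39.8  46.7] 179
power 164 [539.3  39.4  46.3] 179
power 168 [541.9  38.4  49.4] 126
power 172 [544.5  37.4  51.6] 75
power 176 [547.3  36.7  53. ] 92
power 180 [550.3  36.2  53.5] 91
power 184 [553.3  35.7  53.8] 89
power 188 [556.3  35.2  53.9] 88
power 192 [559.2  34.6  54.7] 85
power 196 [562.1  34.   55.4] 69
power 200 [564.8  33.2  57.4] 68
power 204 [567.8  32.7  57.5] 70
power 208 [570.4  31.8  59.8] 67
power 212 [573.   31.   61.6] 69
power 216 [576.3  30.7  60.7] 61
power 220 [581.   31.3  55.1] 108
power 224 [584.8  31.3  52.7] 167
power 228 [587.6  30.6  54.2] 169
unit 160 [525.3 -11.6  46.8] 174
unit 164 [528.3 -12.1  46.6] 174
unit 168 [531.1 -12.8  48.8] 123
unit 172 [533.6 -13.6  53.2] 72
unit 176 [536.7 -14.1  52.3] 85
unit 180 [539.6 -14.7  53. ] 81
unit 184 [542.6 -15.3  53.1] 82
unit 188 [545.7 -15.9  52.8] 78
unit 192 [548.5 -16.5  54.2] 79
unit 196 [551.2 -17.2  55.9] 66
unit 200 [554.1 -17.8  56.8] 66
unit 204 [557.1 -18.4  57.5] 65
unit 208 [559.8 -19.   58.8] 67
unit 212 [562.4 -19.7  61.4] 67
unit 216 [565.3 -20.3  61.8] 55
unit 220 [570.4 -20.6  53.5] 103
unit 224 [573.7 -21.2  53.1] 165
unit 228 [576.8 -21.9  53.4] 162
```

Emit:
arm_command(increments=[[[2.6,0,2.0],[0,0,0]],[[2.6,0,3.0],[0,0,0]],[[2.4,0,3.0],[0,0,0]],[[0,0,2.0],[0,0,0]],[[0,0,0],[0,0,0]],[[0,0,0],[0,0,0]]])

```text
t: 2.37
tool_pos: [573.4, 44.2, 98.1]
tcp_rot: [0.778, 0.628, -0.0, -0.002]
force: [0.5, -0.3, 0.5]
opening: 0.007
```

Emit:
arm_command(increments=[[[-1.2,0.4,1.0],[0,0,0]],[[0,0,1.0],[0,0,0]],[[0,0,0],[0,0,0]],[[0,0,0],[0,0,0]]])

```text
t: 2.7
tool_pos: [576.0, 30.3, 80.1]
tcp_rot: [0.778, 0.628, 0.002, -0.0]
force: [0.2, 0.2, 0.5]
opening: 0.005
```

Emit:
arm_command(increments=[[[0.1,-0.1,0.6],[0,0,0]],[[0,0,0.5],[0,0,0]],[[0,0,0],[0,0,0]],[[0,0,0],[0,0,0]]])

```text
t: 3.03
tool_pos: [576.4, 30.0, 69.6]
tcp_rot: [0.78, 0.626, 0.003, 0.0]
force: [0.5, -0.5, -0.3]
opening: 0.002
```

Run:
```python
from cell import arm
import cv2,numpy as np
c=arm.capture("wrist");cv2.imwrite("pics/w2.png",c["image"])
o=arm.get_obs();print(o["t"],o["tool_pos"],o["force"])
```

```text
3.0833 [576.33404157  30.00442743  69.60855226] [ 0.29344844 -0.51743513  0.25918434]
```

View pics/w2.png

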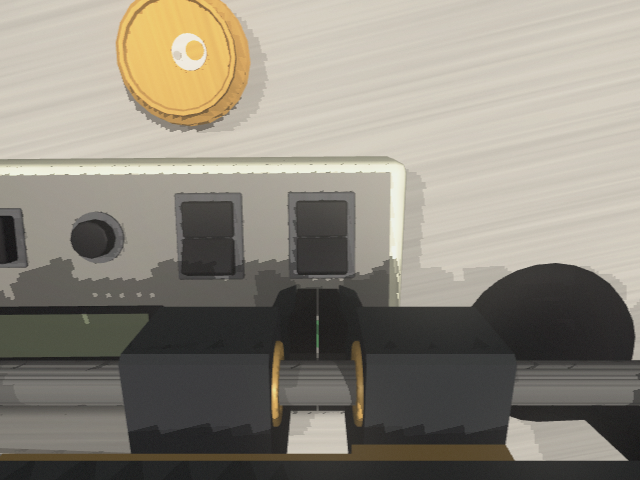

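Run:
```python
from cell import arm
from h import *
c=arm.capture("wrist");np.savez("w2.npz",**c)
o=arm.get_obs();p=o["tool_pos"];print(p)
ex=np.array([.209,.978,0]);ey=np.array([.978,-.209,0])
for u in (300,318,335):
  for v in range(226,320,4):
    q=dep(c,u,v)-p;print(u,v,"tool xy",round(q@ex,1),round(q@ey,1),"z",round(q[2]+p[2],1),c["image"][v,u].max())
T=c["world_from_camera"];
def proj(P):
    q=np.linalg.inv(T)@np.r_[P,1];return c["cx"]+c["fx"]*q[0]/-q[2],c["cy"]-c["fy"]*q[1]/-q[2]
print(proj(p),proj(p-9*ey),proj(p+9*ey))
```

```text
[576.40580068  30.06789492  69.7349999 ]
300 226 tool xy -8.1 -21.2 z 54.2 66
300 230 tool xy -8.1 -19.4 z 54.8 67
300 234 tool xy -8.1 -17.3 z 54.5 65
300 238 tool xy -8.1 -15.4 z 54.7 53
300 242 tool xy -8.1 -13.7 z 55.6 58
300 246 tool xy -8.1 -12.1 z 56.7 57
300 250 tool xy -8.2 -10.2 z 56.9 58
300 254 tool xy -8.1 -8.7 z 58.6 56
300 258 tool xy -8.1 -7.0 z 59.2 55
300 262 tool xy -8.1 -5.6 z 61.0 58
300 266 tool xy -8.1 -4.0 z 62.0 56
300 270 tool xy -8.1 -2.4 z 62.9 57
300 274 tool xy -8.3 1.4 z 58.1 40
300 278 tool xy -8.5 5.4 z 53.2 71
300 282 tool xy -8.6 7.4 z 53.2 98
300 286 tool xy -8.6 9.5 z 53.4 85
300 290 tool xy -6.6 -8.9 z 102.3 38
300 294 tool xy -6.4 -8.9 z 106.0 39
300 298 tool xy -6.3 -9.2 z 110.0 37
300 302 tool xy -6.2 -8.9 z 112.9 38
300 306 tool xy -6.1 -9.1 z 116.5 37
300 310 tool xy -6.0 -9.2 z 119.7 35
300 314 tool xy -5.9 -8.9 z 122.2 32
300 318 tool xy -5.8 -8.9 z 124.9 34
318 226 tool xy 0.4 -20.8 z 53.1 68
318 230 tool xy 0.4 -19.2 z 54.2 66
318 234 tool xy 0.4 -17.1 z 53.9 65
318 238 tool xy 0.4 -15.4 z 54.6 55
318 242 tool xy 0.4 -13.8 z 56.0 59
318 
[... 1002 characters left out ...]
-5.2 z 60.1 60
335 266 tool xy 8.2 -3.5 z 61.0 59
335 270 tool xy 8.2 -2.0 z 62.1 60
335 274 tool xy 8.4 2.1 z 56.6 45
335 278 tool xy 8.5 4.9 z 54.5 81
335 282 tool xy 8.6 7.6 z 53.1 96
335 286 tool xy 8.6 9.5 z 53.6 95
335 290 tool xy 6.3 -9.2 z 103.0 39
335 294 tool xy 6.2 -9.1 z 106.5 38
335 298 tool xy 6.0 -9.0 z 109.7 37
335 302 tool xy 5.9 -8.8 z 112.9 38
335 306 tool xy 5.7 -8.8 z 116.0 37
335 310 tool xy 5.6 -8.9 z 119.3 35
335 314 tool xy 5.5 -8.7 z 121.8 36
335 318 tool xy 5.3 -8.8 z 124.9 35
(np.float64(317.5344868316844), np.float64(280.10517996371027)) (np.float64(317.43062764770076), np.float64(261.1029289437267)) (np.float64(317.63568932430695), np.float64(298.6213582630439))
```

The wrist view shows the fingers ending at row ~288, although the TCP should project to row 280. I'll check the tip from the other cameras before pressing.

Run:
```python
from cell import arm
from h import *
for n in("scene","top"):
    c=arm.capture(n);p=arm.get_obs()["tool_pos"]
    T=c["world_from_camera"];q=np.linalg.inv(T)@np.r_[p,1];u,v=c["cx"]+c["fx"]*q[0]/-q[2],c["cy"]-c["fy"]*q[1]/-q[2]
    print(n,u,v)
    x0,y0=int(u)-60,int(v)-50
    im=cv2.resize(c["image"][y0:y0+90,x0:x0+120],None,fx=6,fy=6,interpolation=cv2.INTER_CUBIC)
    cv2.circle(im,(int((u-x0)*6),int((v-y0)*6)),3,(0,0,255),-1)
    cv2.imwrite(f"pics/{n}3.png",im)
```

```text
scene 302.64721786951 254.5651098555827
top 332.2506688716143 246.13559584686485
```

View pics/scene3.png

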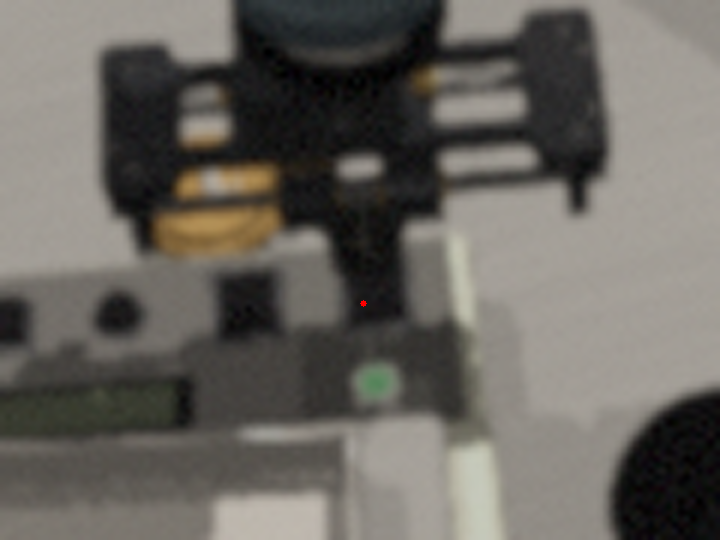

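View pics/top3.png

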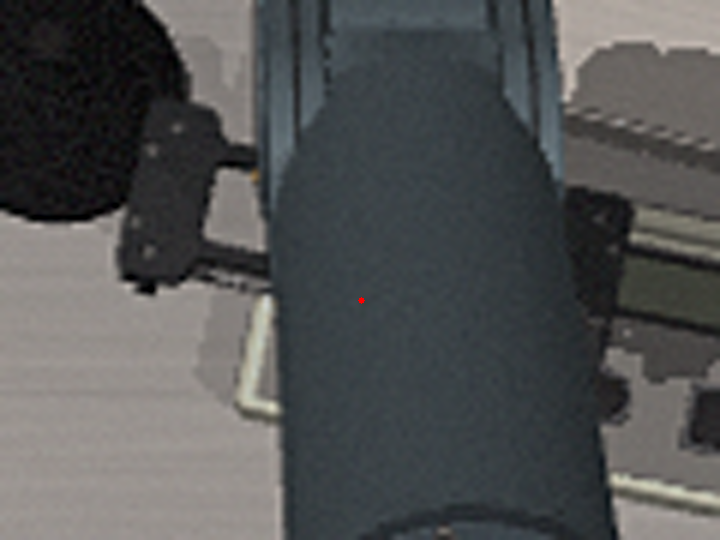

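The tip is dark against the rocker, so the pictures don't settle it. I'll go down in small steps and watch the force.

Emit:
arm_command(increments=[[[0,0,0.4],[0,0,0]],[[0,0,0.1],[0,0,0]],[[0,0,0.1],[0,0,0]]])

```text
t: 3.48
tool_pos: [577.1, 30.5, 63.9]
tcp_rot: [0.779, 0.627, 0.003, 0.001]
force: [-0.2, 0.2, 0.0]
opening: 0.007
```

Emit:
arm_command(increments=[[[0,0,0.2],[0,0,0]],[[0,0,0],[0,0,0]]])

```text
t: 3.65
tool_pos: [576.8, 30.5, 61.4]
tcp_rot: [0.779, 0.627, 0.003, 0.001]
force: [-0.6, 0.4, 0.1]
opening: 0.005
```

Emit:
arm_command(increments=[[[0,-0.2,0],[0,0,0]],[[0,0,0.1],[0,0,0]],[[0,0,0],[0,0,0]]])

```text
t: 3.9
tool_pos: [574.6, 31.0, 60.1]
tcp_rot: [0.779, 0.627, 0.003, 0.001]
force: [-0.3, 1.0, 0.1]
opening: 0.006
```

Emit:
arm_command(increments=[[[0,0,0.2],[0,0,0]],[[0,0,0],[0,0,0]]])

```text
t: 4.07
tool_pos: [574.6, 31.1, 58.0]
tcp_rot: [0.779, 0.627, 0.003, 0.001]
force: [-0.2, 0.1, 0.7]
opening: 0.003
```

```bash
cat > look.py <<'E'
from cell import arm
from h import *
import sys
c=arm.capture("wrist");cv2.imwrite(f"pics/{sys.argv[1]}.png",c["image"][160:340]);np.savez("wl.npz",**c)
o=arm.get_obs();print(o["t"],o["tool_pos"].round(1),o["force"].round(2))
E
python3 look.py w4
```

```text
4.1167 [574.7  31.   58.2] [0.11 0.36 0.07]
```

View pics/w4.png

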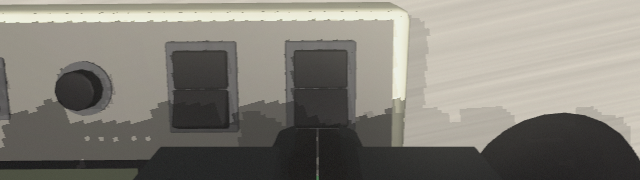

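```bash
cat > prof.py <<'E'
from h import *
import sys
c=np.load("wl.npz");piv=np.array([561.5,34.5]) if sys.argv[1]=="p" else np.array([550.5,-17.])
T=c["world_from_camera"];ex=np.array([.209,.978]);ey=np.array([.978,-.209])
V,U=np.mgrid[0:480,0:640];d=c["depth"]
P=np.stack([(U-c["cx"])/c["fx"]*d,-(V-c["cy"])/c["fy"]*d,-d],-1)@T[:3,:3].T+T[:3,3]
q=P[...,:2]-piv;a=q@ey;b=q@ex;ok=(abs(b)<9)&(d>0)
for k in range(-18,22,3):
    m=ok&(a>=k)&(a<k+3)&(P[...,2]<80)
    if m.sum()>10: print(k+1.5,m.sum(),np.median(P[...,2][m]).round(1))
E
python3 prof.py p; echo; python3 prof.py u
```

```text
-16.5 333 51.9
-13.5 268 52.8
-10.5 268 53.2
-7.5 270 53.5
-4.5 274 54.1
-1.5 227 54.3
1.5 342 55.6
4.5 302 57.3
7.5 307 58.9
10.5 310 60.4
13.5 268 61.8
16.5 62 58.3
19.5 45 54.1
22.5 11 53.2

-16.5 339 51.9
-13.5 275 52.9
-10.5 270 53.3
-7.5 273 53.6
-4.5 265 54.1
-1.5 235 54.3
1.5 338 55.4
4.5 311 57.1
7.5 305 58.7
10.5 308 60.2
13.5 277 61.6
16.5 72 57.9
19.5 143 54.3
22.5 218 53.0
```

Run:
```python
from cell import arm
from h import *
s=arm.capture("scene");p=arm.get_obs()["tool_pos"];print(p)
ex=np.array([.209,.978,0]);ey=np.array([.978,-.209,0])
def cloud(c):
    V,U=np.mgrid[0:480,0:640];d=c["depth"];T=c["world_from_camera"]
    P=np.stack([(U-c["cx"])/c["fx"]*d,-(V-c["cy"])/c["fy"]*d,-d],-1)@T[:3,:3].T+T[:3,3]
    q=P-p;return q@ex,q@ey,P[...,2]
for n,c in(("scene",s),("wrist",np.load("wl.npz"))):
    x,y,z=cloud(c);m=(abs(x)<25)&(abs(y)<25)
    print(n)
    for lo in range(45,140,5):
        k=m&(z>=lo)&(z<lo+5)
        if k.sum(): print(lo,k.sum(),"x",x[k].min().round(1),x[k].max().round(1),"y",np.percentile(y[k],[0,50,100]).round(1))
# funnel
x,y,z=cloud(s)
u,v=365,288
for vv in range(265,300,5): print(vv,dep(s,367,vv).round(0))
```

```text
[574.80366022  31.00827456  58.25393223]
scene
45 22 x -24.7 23.9 y [-24.1 -17.3   4. ]
50 136 x -24.5 24.8 y [-24.2   3.4  23.7]
55 94 x -24.7 24.4 y [-14.8  14.5  24.9]
60 25 x -7.4 15.4 y [-9.1 -1.1  2.8]
65 2 x -4.7 -2.2 y [-0.3  0.4  1.2]
85 2 x -8.7 -3.9 y [6.2 6.5 6.9]
90 8 x -6.3 13.2 y [2.1 7.6 9.1]
95 15 x -10.8 15.8 y [5.9 8.3 9.9]
100 10 x -10.6 16.0 y [6.3 8.4 9.6]
105 19 x -12.7 16.4 y [ 5.6  7.9 10. ]
110 19 x -12.2 16.1 y [-1.2  6.8 11.3]
115 12 x -14.3 16.6 y [6.  7.9 9.9]
120 14 x -14.1 16.8 y [ 6.1  7.9 10.1]
125 9 x -4.2 12.1 y [ 6.3  7.6 10. ]
130 16 x -3.9 8.2 y [-12.3   5.7   8.4]
135 10 x -6.3 5.8 y [-10.5   4.3   9.9]
wrist
45 1067 x -25.0 25.0 y [-25.  -19.4  -0.5]
50 4506 x -25.0 25.0 y [-25.   -9.3  24.2]
55 1348 x -24.4 23.9 y [-21.2  -8.6  24.9]
60 705 x -10.4 13.6 y [-8.9 -1.6  1.9]
85 34 x -9.5 9.5 y [-10.6  -9.   -8.5]
90 333 x -13.2 12.7 y [-11.2  -9.3  -7.4]
95 432 x -14.3 14.0 y [-11.4  -9.5  -8.5]
100 507 x -14.5 14.3 y [-11.3  -9.6  -8.5]
105 595 x -14.9 14.6 y [-11.5  -9.5   2. ]
110 638 x -12.3 11.9 y [-11.5  -9.3   0.9]
115 520 x -11.9 11.5 y [-11.4  -9.4  -4.4]
120 515 x -11.5 11.1 y [-11.4  -9.4  -8.4]
125 582 x -10.7 10.3 y [-11.6  -9.4  -8.3]
130 1117 x -10.4 9.9 y [-11.6  -9.    9.6]
135 317 x -9.2 8.7 y [-11.7  -8.8  10.7]
265 [673. 161. 104.]
270 [686. 156. 104.]
275 [688. 157.  84.]
280 [690. 158.  62.]
285 [697. 156.  50.]
290 [706. 153.  43.]
295 [713. 151.  31.]
```

Both depth views agree that the real fingertip sits about 30 mm above the reported TCP (tip z ≈ 88 at TCP 58), centred in xy. The rocker is still untouched at 62, so contact should come near TCP z ≈ 32. The body still clears the tray and funnel at that height.

Emit:
arm_command(increments=[[[0,0,0.8],[0,0,0]],[[0,0,0.8],[0,0,0]],[[0,0,0.3],[0,0,0]],[[0,0,0],[0,0,0]],[[0,0,0],[0,0,0]]])

```text
t: 4.58
tool_pos: [574.8, 31.1, 36.8]
tcp_rot: [0.779, 0.627, 0.003, 0.001]
force: [-0.2, -0.9, -0.0]
opening: 0.006
```

```bash
python3 look.py w5
cat > tip.py <<'E'
from h import *
from cell import arm
p=arm.get_obs()["tool_pos"];c=np.load("wl.npz")
ex=np.array([.209,.978,0]);ey=np.array([.978,-.209,0])
V,U=np.mgrid[0:480,0:640];d=c["depth"];T=c["world_from_camera"]
P=np.stack([(U-c["cx"])/c["fx"]*d,-(V-c["cy"])/c["fy"]*d,-d],-1)@T[:3,:3].T+T[:3,3]
q=P-p;m=(abs(q@ex)<9)&(abs(q@ey+9.5)<2)&(q[...,2]>20)
print("tip z",np.percentile(P[...,2][m],[0,1,3]))
E
python3 tip.py; python3 prof.py p
```

```text
4.6333 [574.7  31.1  36.8] [ 0.42 -0.33 -0.58]
tip z [56.83308331 57.0211781  57.49135342]
-16.5 423 51.8
-13.5 352 52.8
-10.5 331 53.1
-7.5 342 53.7
-4.5 334 54.0
-1.5 296 54.4
1.5 437 55.5
4.5 1008 70.8
7.5 307 58.7
10.5 19 60.7
13.5 16 61.3
22.5 16 52.8
```

View pics/w5.png

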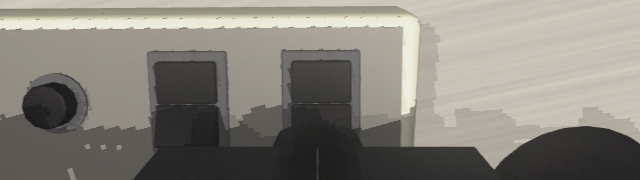

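Emit:
arm_command(increments=[[[0,0,0.3],[0,0,0]],[[0,0,0],[0,0,0]]])

```text
t: 4.8
tool_pos: [574.9, 31.1, 33.7]
tcp_rot: [0.779, 0.627, 0.003, 0.001]
force: [0.1, 0.1, -0.2]
opening: 0.005
```

Emit:
arm_command(increments=[[[0,0,0.2],[0,0,0]],[[0,0,0],[0,0,0]]])

```text
t: 4.97
tool_pos: [575.1, 31.1, 31.7]
tcp_rot: [0.779, 0.627, 0.003, 0.001]
force: [0.2, -0.7, -0.0]
opening: 0.004
```

Emit:
arm_command(increments=[[[0,0,0.1],[0,0,0]],[[0,0,0],[0,0,0]]])

```text
t: 5.13
tool_pos: [575.5, 31.1, 30.9]
tcp_rot: [0.779, 0.627, 0.004, 0.001]
force: [0.1, -0.4, 1.1]
opening: 0.008
```

Emit:
arm_command(increments=[[[0,0,0.15],[0,0,0]],[[0,0,0],[0,0,0]]])

```text
t: 5.3
tool_pos: [576.1, 31.0, 29.8]
tcp_rot: [0.779, 0.627, 0.004, 0.001]
force: [-1.6, 0.6, 0.5]
opening: 0.01
```

Emit:
arm_command(increments=[[[0,0,0.15],[0,0,0]],[[0,0,0],[0,0,0]]])

```text
t: 5.47
tool_pos: [576.5, 30.9, 28.5]
tcp_rot: [0.779, 0.627, 0.004, 0.002]
force: [0.7, -0.1, 1.0]
opening: 0.005
```

Emit:
arm_command(increments=[[[0,0,0.15],[0,0,0]],[[0,0,0],[0,0,0]]])

```text
t: 5.63
tool_pos: [577.0, 30.8, 27.1]
tcp_rot: [0.779, 0.626, 0.005, 0.002]
force: [-0.1, 0.0, 1.1]
opening: 0.005
```

```bash
python3 look.py w6;python3 prof.py p
```

```text
5.6833 [576.9  30.8  27.1] [ 1.02 -0.31  1.3 ]
-16.5 567 55.4
-13.5 381 55.7
-10.5 377 55.5
-7.5 351 55.1
-4.5 358 54.8
-1.5 330 54.3
1.5 407 54.8
4.5 597 56.1
7.5 1337 68.4
10.5 39 78.2
13.5 44 78.7
16.5 19 78.2
19.5 13 53.6
22.5 14 52.5
```

View pics/w6.png

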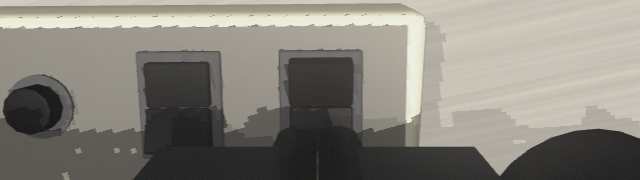

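It is rocking: the near end is up about 3.5 of 6 mm. I'll keep going.

Emit:
arm_command(increments=[[[0,-0.05,0.15],[0,0,0]],[[0,0,0],[0,0,0]]])

```text
t: 5.85
tool_pos: [577.1, 30.8, 25.7]
tcp_rot: [0.779, 0.626, 0.005, 0.002]
force: [0.6, 0.2, 1.6]
opening: -0.001
```

Emit:
arm_command(increments=[[[0,-0.05,0.15],[0,0,0]],[[0,0,0],[0,0,0]]])

```text
t: 6.02
tool_pos: [577.3, 30.8, 24.5]
tcp_rot: [0.78, 0.626, 0.006, 0.003]
force: [-0.7, 0.5, 4.6]
opening: 0.005
```

Emit:
arm_command(increments=[[[0,-0.05,0.1],[0,0,0]],[[0,0,0],[0,0,0]]])

```text
t: 6.18
tool_pos: [577.4, 30.7, 24.2]
tcp_rot: [0.78, 0.626, 0.006, 0.003]
force: [-1.3, -0.4, 5.5]
opening: 0.004
```

```bash
python3 look.py w7;python3 prof.py p
```

```text
6.2333 [577.4  30.8  24.3] [-0.76 -0.76  5.19]
-16.5 579 55.9
-13.5 377 56.3
-10.5 374 55.6
-7.5 366 55.0
-4.5 349 54.4
-1.5 328 53.6
1.5 400 53.6
4.5 569 54.6
7.5 1549 67.8
10.5 67 76.4
13.5 62 76.6
16.5 31 75.8
19.5 13 53.3
22.5 12 51.7
```

Emit:
arm_command(increments=[[[0,0,-0.6],[0,0,0]],[[0,-0.2,-0.8],[0,0,0]],[[0,0,-0.6],[0,0,0]],[[0,0,0],[0,0,0]],[[0,0,0],[0,0,0]]])

```text
t: 6.65
tool_pos: [572.9, 31.8, 45.5]
tcp_rot: [0.779, 0.626, 0.005, 0.002]
force: [0.7, -1.2, -0.2]
opening: 0.007
```

```bash
python3 look.py w8;python3 prof.py p; python3 prof.py u
```

```text
6.7 [573.   31.7  45.5] [ 0.23  0.33 -0.77]
-16.5 416 57.4
-13.5 299 57.4
-10.5 286 56.7
-7.5 286 56.1
-4.5 270 55.5
-1.5 263 54.7
1.5 454 55.3
4.5 319 55.4
7.5 297 55.7
10.5 231 56.1
13.5 14 57.0
19.5 12 54.0
22.5 13 53.2
-16.5 389 51.9
-13.5 314 52.8
-10.5 308 53.3
-7.5 316 53.7
-4.5 291 54.1
-1.5 270 54.4
1.5 374 55.5
4.5 355 57.0
7.5 351 58.6
10.5 344 60.3
13.5 323 61.5
16.5 42 60.8
19.5 123 54.3
```

View pics/w8.png

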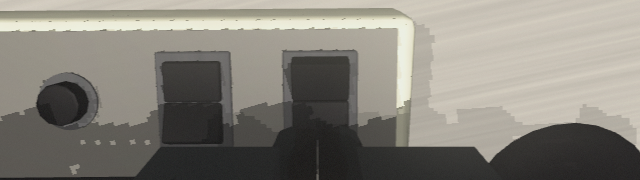

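Power is on and stays, with the far half flat at 55–57 and the near end raised. Next is the unit rocker.

Emit:
arm_command(increments=[[[-1.8,0.1,0],[0,0,0]],[[-1.8,0.1,0],[0,0,0]],[[-0.8,0,0],[0,0,0]],[[0,0,0],[0,0,0]],[[0,0,0],[0,0,0]]])

```text
t: 7.12
tool_pos: [564.8, -11.1, 44.5]
tcp_rot: [0.779, 0.627, 0.005, 0.001]
force: [-0.8, 0.7, 0.3]
opening: 0.007
```

Emit:
arm_command(increments=[[[-0.9,0.1,0.4],[0,0,0]],[[0,0,0.4],[0,0,0]],[[0,0,0.1],[0,0,0]],[[0,0,0],[0,0,0]]])

```text
t: 7.45
tool_pos: [564.1, -18.3, 34.1]
tcp_rot: [0.778, 0.628, 0.005, 0.0]
force: [0.2, 0.2, -0.5]
opening: 0.006
```

Emit:
arm_command(increments=[[[0,0,0.15],[0,0,0]],[[0,0,0],[0,0,0]]])

```text
t: 7.62
tool_pos: [564.0, -17.3, 32.1]
tcp_rot: [0.778, 0.629, 0.005, -0.0]
force: [0.0, 0.3, 0.9]
opening: 0.004
```

Emit:
arm_command(increments=[[[-0.2,-0.05,0.15],[0,0,0]],[[0,0,0],[0,0,0]]])

```text
t: 7.78
tool_pos: [563.6, -18.4, 30.6]
tcp_rot: [0.777, 0.629, 0.005, 0.0]
force: [-0.7, -0.9, 1.7]
opening: 0.004
```

Emit:
arm_command(increments=[[[0,-0.05,0.15],[0,0,0]],[[0,0,0],[0,0,0]]])

```text
t: 7.95
tool_pos: [564.1, -18.5, 29.6]
tcp_rot: [0.777, 0.629, 0.006, 0.001]
force: [-0.4, 0.1, 1.8]
opening: 0.007
```

Emit:
arm_command(increments=[[[0,-0.05,0.15],[0,0,0]],[[0,0,0],[0,0,0]]])

```text
t: 8.12
tool_pos: [564.5, -18.5, 28.5]
tcp_rot: [0.777, 0.629, 0.007, 0.001]
force: [0.6, 0.2, 0.5]
opening: 0.004
```

Emit:
arm_command(increments=[[[0,-0.05,0.15],[0,0,0]],[[0,0,0],[0,0,0]]])

```text
t: 8.28
tool_pos: [564.7, -18.6, 27.2]
tcp_rot: [0.777, 0.629, 0.007, 0.002]
force: [0.8, 0.2, 0.7]
opening: 0.006
```

Emit:
arm_command(increments=[[[0,-0.05,0.15],[0,0,0]],[[0,0,0],[0,0,0]]])

```text
t: 8.45
tool_pos: [564.7, -18.5, 25.7]
tcp_rot: [0.777, 0.629, 0.008, 0.002]
force: [0.6, -1.0, 1.3]
opening: 0.003
```

Emit:
arm_command(increments=[[[0,-0.05,0.15],[0,0,0]],[[0,0,0],[0,0,0]]])

```text
t: 8.62
tool_pos: [564.9, -18.5, 24.5]
tcp_rot: [0.777, 0.629, 0.008, 0.003]
force: [0.5, 0.1, 4.5]
opening: 0.008
```

Emit:
arm_command(increments=[[[0,-0.05,0.1],[0,0,0]],[[0,0,0],[0,0,0]]])

```text
t: 8.78
tool_pos: [565.0, -18.6, 24.2]
tcp_rot: [0.777, 0.629, 0.009, 0.003]
force: [0.3, -0.4, 6.2]
opening: 0.007
```

Emit:
arm_command(increments=[[[0,0,-0.6],[0,0,0]],[[0,-0.2,-0.8],[0,0,0]],[[0,0,-0.6],[0,0,0]],[[0,0,0],[0,0,0]],[[0,0,0],[0,0,0]]])

```text
t: 9.2
tool_pos: [559.5, -17.6, 45.0]
tcp_rot: [0.777, 0.629, 0.007, 0.001]
force: [-0.6, 0.1, -1.0]
opening: 0.004
```

```bash
python3 look.py w9;python3 prof.py p; echo;python3 prof.py u
```

```text
9.25 [559.7 -17.7  45. ] [0.41 0.16 0.69]
-16.5 410 57.4
-13.5 289 57.3
-10.5 290 56.8
-7.5 273 56.1
-4.5 267 55.4
-1.5 254 54.7
1.5 313 54.8
4.5 305 55.3
7.5 291 55.8
10.5 278 56.2
13.5 296 56.4
16.5 137 56.3

-16.5 427 57.3
-13.5 285 57.4
-10.5 287 56.8
-7.5 285 56.2
-4.5 270 55.5
-1.5 380 55.1
1.5 376 55.0
4.5 289 55.3
7.5 238 55.7
10.5 14 56.1
13.5 15 56.6
22.5 11 53.0
```

View pics/w9.png

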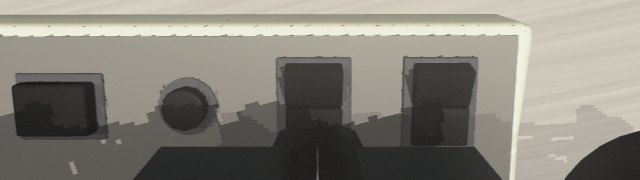

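Both rockers are on with identical profiles. Next is the tare key, lifting a little to pass over the zero key.

Emit:
arm_command(increments=[[[-1.5,-0.1,-1.0],[0,0,0]],[[-2.2,-0.2,0],[0,0,0]],[[-2.2,-0.2,0],[0,0,0]],[[-2.2,-0.2,0],[0,0,0]],[[-1.2,-0.1,0],[0,0,0]],[[0,0,0],[0,0,0]],[[0,0,0],[0,0,0]]])

```text
t: 9.83
tool_pos: [528.7, -115.9, 56.7]
tcp_rot: [0.777, 0.629, 0.006, 0.001]
force: [0.5, -0.0, 0.5]
opening: 0.008
```

Emit:
arm_command(increments=[[[-0.6,0.1,0.5],[0,0,0]],[[0,0,0.5],[0,0,0]],[[0,0,0],[0,0,0]],[[0,0,0],[0,0,0]]])

```text
t: 10.17
tool_pos: [529.1, -120.8, 46.0]
tcp_rot: [0.777, 0.63, 0.006, 0.001]
force: [-0.1, 0.5, -0.6]
opening: 0.004
```

```bash
python3 look.py w10
python3 - <<'E'
from h import *
c=np.load("wl.npz");T=c["world_from_camera"];V,U=np.mgrid[0:480,0:640];d=c["depth"]
P=np.stack([(U-c["cx"])/c["fx"]*d,-(V-c["cy"])/c["fy"]*d,-d],-1)@T[:3,:3].T+T[:3,3]
q=P[...,:2]-[528.4,-122];a=q@[.978,-.209];b=q@[.209,.978]
m=(abs(a)<20)&(abs(b)<25)&(P[...,2]>56)&(P[...,2]<70)
print(m.sum(),[np.percentile(x[m],[1,50,99]).round(1) for x in(a,b,P[...,2])])
for b0 in(-12,0,12): print(b0,[ (k,np.median(P[...,2][(abs(a-k)<1)&(abs(b-b0)<2)]).round(1)) for k in range(-14,8,2)])
E
```

```text
10.2167 [ 529.  -120.4   45.9] [-0.36 -0.25 -0.98]
1941 [array([-12.2,  -6.6,   4.6]), array([-15.6,  -0.6,  13.6]), array([56.2, 58.3, 60.2])]
-12 [(-14, np.float64(48.8)), (-12, np.float64(52.6)), (-10, np.float64(90.5)), (-8, np.float64(58.1)), (-6, np.float64(58.5)), (-4, np.float64(58.7)), (-2, np.float64(58.7)), (0, np.float64(59.0)), (2, np.float64(nan)), (4, np.float64(nan)), (6, np.float64(nan))]
0 [(-14, np.float64(48.6)), (-12, np.float64(51.7)), (-10, np.float64(111.1)), (-8, np.float64(98.0)), (-6, np.float64(59.2)), (-4, np.float64(59.3)), (-2, np.float64(59.3)), (0, np.float64(97.3)), (2, np.float64(60.5)), (4, np.float64(60.1)), (6, np.float64(60.0))]
12 [(-14, np.float64(48.8)), (-12, np.float64(53.0)), (-10, np.float64(95.5)), (-8, np.float64(58.2)), (-6, np.float64(58.1)), (-4, np.float64(58.5)), (-2, np.float64(58.5)), (0, np.float64(nan)), (2, np.float64(nan)), (4, np.float64(nan)), (6, np.float64(nan))]
  return _methods._mean(a, axis=axis, dtype=dtype,
  ret = ret.dtype.type(ret / rcount)
```

View pics/w10.png

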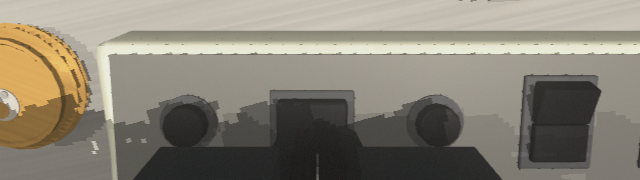

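Emit:
arm_command(increments=[[[-0.2,0,0.5],[0,0,0]],[[0,0,0.5],[0,0,0]],[[0,0,0],[0,0,0]],[[0,0,0],[0,0,0]]])

```text
t: 10.55
tool_pos: [529.0, -120.6, 34.6]
tcp_rot: [0.776, 0.631, 0.006, 0.001]
force: [0.9, -0.5, -0.1]
opening: 0.006
```

Emit:
arm_command(increments=[[[0,0,0.3],[0,0,0]],[[0,0,0],[0,0,0]]])

```text
t: 10.72
tool_pos: [529.1, -120.3, 31.2]
tcp_rot: [0.776, 0.631, 0.006, 0.0]
force: [-0.0, 0.8, -0.5]
opening: 0.007
```

Emit:
arm_command(increments=[[[0,0,0.15],[0,0,0]],[[0,0,0],[0,0,0]]])

```text
t: 10.88
tool_pos: [529.1, -120.2, 29.5]
tcp_rot: [0.776, 0.631, 0.006, 0.001]
force: [0.4, -0.5, 0.5]
opening: 0.007
```

Emit:
arm_command(increments=[[[0,0,0.15],[0,0,0]],[[0,0,0],[0,0,0]]])

```text
t: 11.05
tool_pos: [529.5, -120.3, 28.1]
tcp_rot: [0.776, 0.631, 0.006, 0.001]
force: [-0.8, 0.1, 1.5]
opening: 0.003
```

Emit:
arm_command(increments=[[[0,-0.05,0.15],[0,0,0]],[[0,0,0],[0,0,0]]])

```text
t: 11.22
tool_pos: [529.6, -120.3, 26.9]
tcp_rot: [0.776, 0.631, 0.007, 0.001]
force: [-1.0, 0.1, 1.3]
opening: 0.005
```

Emit:
arm_command(increments=[[[0,-0.05,0.15],[0,0,0]],[[0,0,0],[0,0,0]]])

```text
t: 11.38
tool_pos: [529.8, -120.4, 25.7]
tcp_rot: [0.776, 0.631, 0.007, 0.002]
force: [-0.9, 0.1, 1.3]
opening: 0.001
```

Emit:
arm_command(increments=[[[0,-0.05,0.15],[0,0,0]],[[0,0,0],[0,0,0]]])

```text
t: 11.55
tool_pos: [530.0, -120.4, 24.5]
tcp_rot: [0.776, 0.631, 0.008, 0.002]
force: [-0.9, -0.2, 2.8]
opening: 0.005
```

Emit:
arm_command(increments=[[[0,-0.05,0.15],[0,0,0]],[[0,0,0],[0,0,0]]])

```text
t: 11.72
tool_pos: [530.2, -120.5, 23.2]
tcp_rot: [0.776, 0.631, 0.008, 0.003]
force: [-0.4, -0.4, 4.2]
opening: 0.006
```

Emit:
arm_command(increments=[[[0,-0.05,0.12],[0,0,0]],[[0,0,0],[0,0,0]]])

```text
t: 11.88
tool_pos: [530.4, -120.5, 22.6]
tcp_rot: [0.776, 0.631, 0.009, 0.003]
force: [-0.7, 1.2, 7.3]
opening: 0.007
```

```bash
python3 look.py w11
```

```text
11.9333 [ 530.3 -120.5   22.6] [-0.45  0.19  7.25]
```

View pics/w11.png

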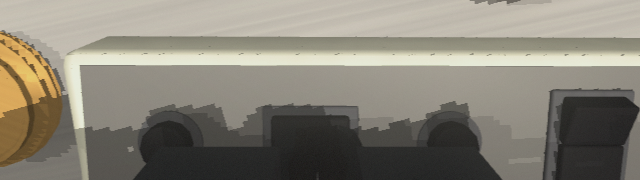

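At 7 N the tare key has bottomed. I'll release and retreat upward, back toward the robot.

Emit:
arm_command(increments=[[[0,0,-0.6],[0,0,0]],[[0,0,-1.5],[0,0,0]],[[0,0,-2.5],[0,0,0]],[[0,0,-3.0],[0,0,0]],[[0,0,-3.0],[0,0,0]],[[1.0,1.0,-2.0],[0,0,0]],[[1.0,1.0,0],[0,0,0]],[[0,0,0],[0,0,0]]])

```text
t: 12.6
tool_pos: [546.3, -104.7, 152.0]
tcp_rot: [0.776, 0.63, 0.004, -0.002]
force: [0.7, 0.1, -0.1]
opening: 0.005
```

Emit:
arm_command(increments=[[[0,0,0],[0,0,0]],[[0,0,0],[0,0,0]]])

```text
t: 12.77
tool_pos: [545.0, -104.2, 150.3]
tcp_rot: [0.776, 0.631, 0.003, -0.003]
force: [-0.2, 0.6, 0.2]
opening: 0.006
```

```bash
sed -i 's/\[160:340\]//' look.py; python3 look.py w12; python3 prof.py p; echo; python3 prof.py u
python3 - <<'E'
from h import *
c=np.load("wl.npz")
T=c["world_from_camera"];V,U=np.mgrid[0:480,0:640];d=c["depth"]
P=np.stack([(U-c["cx"])/c["fx"]*d,-(V-c["cy"])/c["fy"]*d,-d],-1)@T[:3,:3].T+T[:3,3]
for n,x,y in(("zero",540,-70),("tare",528.4,-122),("print",517,-174)):
    m=np.hypot(P[...,0]-x,P[...,1]-y)<5;print(n,m.sum(),np.median(P[...,2][m]))
E
```

```text
12.8167 [ 544.5 -104.4  150. ] [-0.33 -0.14 -0.03]
-16.5 139 57.7
-13.5 133 57.2
-10.5 112 56.8
-7.5 125 56.0
-4.5 114 55.3
-1.5 116 54.4
1.5 124 54.9
4.5 114 55.4
7.5 128 55.8
10.5 115 56.2
13.5 121 56.4
16.5 83 54.6
19.5 103 54.3
22.5 114 53.4

-16.5 146 57.5
-13.5 112 57.4
-10.5 132 56.7
-7.5 112 56.0
-4.5 119 55.5
-1.5 119 54.6
1.5 118 54.9
4.5 127 55.3
7.5 118 55.7
10.5 122 56.1
13.5 126 56.7
16.5 86 55.2
19.5 106 54.1
22.5 113 53.1
zero 188 59.3454958371824
tare 645 269.49402124515626
print 193 59.34019660386474
```

View pics/w12.png

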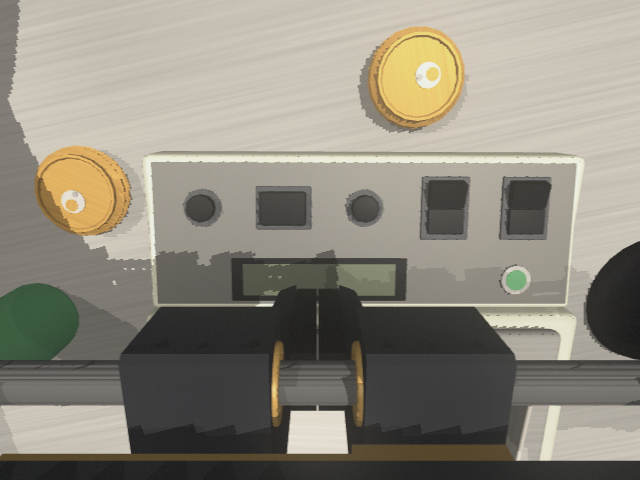

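The picture shows both rockers tipped on at (445,208) and (524,208). The tare key is back up at (283,207) and the round keys are up. The cans and funnel haven't moved and the fingers are clear of the scale. Handing in.

```bash
python3 -c "
from cell import arm
print(arm.sign_off())"
```

```text
the job is handed in; nothing more can be done
None
```

The scale is ready. I rocked the power switch on, then the unit switch to kilograms, then tapped the tare key, in that order. The job took about 13 s and was handed in with the arm clear of everything.

- **Rockers:** I pressed power to about 5.5 N and unit to about 6 N. In the last depth check both far halves lay flat at about 55–57 mm, where they had stood at about 62 mm when off. The power rocker turned about 0.36 rad by my slope estimate, against 0.35 for fully on, and the unit rocker ended with the same profile.
- **Tare key:** The force rose to 7.3 N, about twice the 3.5 N it should need at the bottom, so I take it as fully pressed. The last picture shows it back up. My depth reading at its spot was blocked by the gripper, so I have no number for its final height.
- **Round keys and loose things:** The two round keys were still up at 59.3 mm. Both cans and the visible parts of the bottle and funnel looked undisturbed. I did not check the tray or brush again at the end, but the arm never went near the brush and kept off the platter and tray.
- **One disagreement:** The reported tool position was about 30 mm lower than the real fingertip, as both the wrist and scene depth pictures showed. I worked from the pictures and the force reading instead.

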